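# Stand the weight standard on the spring gauge and bring the pointer to the mark

## Task

Take the top-heavy weight standard from its sloping cradle and stand it upright in the middle of the spring gauge's pan: lower it gently until the sprung pan carries all of its weight before you let go, so that it neither drops nor is pressed hard, and see that it stays still. Then turn the tension knob clockwise until the pointer on the pan is level with the set mark, the longest line on the scale plate, and leave the standard standing there by itself. Leave the bottles and the gold packages where they are.

Things in the scene. Friction and masses are not known exactly. Their poses are not given: they have to be found in the camera images.
- standard: weight standard, loose, plain steel, round, 135 mm tall: foot disc 24 mm dia., 8 mm high; stem 14 mm; heavy head 34 mm dia. from 90 to 135 mm above the foot. Mass 0.15 to 0.48 kg, centre of mass about 93 mm up: it tips when leaning over about 7 degrees. Origin: centre of the foot's underside, z along the axis to the head. Starts in the cradle, axis 50 degrees above level, head up
- head_mid (a point): point on the standard's axis in the middle of its head, 112.5 mm from the underside of the foot: a good place to grip, across the 34 mm diameter
- cradle: fixed sloping rest on a 150 x 70 mm foot plate: V seats under the foot and under the lower end of the head, stop plate under the foot. The V seats are at most 27 mm wide, so the sides of the head are free to grip. The slope climbs towards the cradle's own +x. Origin at the bench, under the centre of the standard's foot
- gauge: fixed spring gauge: grey housing 95 (x) by 250 mm (y), top 38 mm above the bench. On it in a row along y: pan on its guide tube at y = +75 mm, scale plate (30 mm wide, up to 165 mm high, facing -x) at y = +25 mm, tension knob at y = -75 mm. Origin at the bench under the housing's centre
- pan_top (a point): centre of the upper face of the round steel pan (54 mm dia.), about 134 to 137 mm above the bench at the start. The pan is guided straight up and down on a lightly damped spring of 130 N/m: it sinks about 11 to 36 mm under the standard's weight; hard stop 46 mm below the empty position
- pointer_tip (a point): tip of the black pointer that is fixed to the pan, 2 mm below the pan's upper face; it rises and sinks with the pan in front of the scale plate
- set_mark (a point): height of the set mark, the longest and thickest line of the scale plate with a small dark lug at its end, 131 mm above the bench; it does not move; its z is up
- tension_knob (a joint): angle of the tension knob, rad, 0 to 3.2, starts 0.05 to 0.3; grows clockwise seen from above, and each radian lifts pan, spring and pointer by 14 mm. Friction 0.12 N m: it stays where it is left
- tension_knob_grip (a point): on the knob's vertical axis, at the height to grip its bar, 75 mm above the bench. The knob's disc is 48 mm in diameter, its top 14 mm above the housing; the grip bar across it is 46 mm long, 14 mm thick and 30 mm high. At joint value 0 the bar lies along the gauge's x axis; it turns with the knob
- dropper: bystander: round white plastic bottle with blue cap, 40 mm diameter, 105 mm tall, origin at the centre of its base
- solvent_bottle: bystander: round white plastic bottle with white cap, 48 mm diameter, 125 mm tall, origin at the centre of its base
- package_a: bystander: gold metal package 29 x 48 x 16 mm, origin at the centre of its base
- package_b: bystander: gold metal package 29 x 48 x 16 mm, origin at the centre of its base
There are look-alikes about, which are no part of the job. Leave any red look-alike of the standard alone.

How it is judged:
By the outcome, as a careful person would: the job done as asked, in the order asked, and still so for the second after the job is handed in, with the robot touching nothing.
It also fails if it takes over 72 s, if anything falls off the work surface, if the arm or the gripper's body presses on something with over 40 N, if the wrist force passes 120 N, or if a joint passes its speed limit or range.

## Robot

A 6-joint arm with a two-finger parallel gripper is mounted at the origin on a cart in front of the work surface, level with it; the furniture and walls round the work are solid. World frame = base frame: x ahead of the robot, y to its left, z up, the work surface at z = 0. Lengths are in m, angles in rad, forces in N, time in s.
With the tool pointing down it reaches from about 0.275 to 0.75 m from the base axis. Payload 10.2 kg.
Tool frame: the origin (TCP) lies where the fingers leave the gripper's body, on its centre line; the fingertips stand 73 mm ahead of it and the grasp point (between the pads) lies 54 mm ahead of it; z points along the fingers, x is the direction in which the jaws open and shut, and the axes are right-handed (so a half turn about z gives the same grasp; the last joint's range is limited). The gripper opens to 85 mm and grips with 20 to 120 N. Pads are 22 mm wide; open, the fingers measure 114 mm over their backs; the gripper's body (76 mm by 85 mm) begins 54 mm behind the grasp point. The pads swing forward as they close: fully open they stand 13 mm farther back than shut.
Start: joints at [1.057, 0.313, 1.498, -0, 1.331, -0.223], TCP at [0.151, 0.503, 0.304] pointing down, gripper open.
Joint ranges: [-2.94, 2.94], [-0.97, 2.17], [0.19, 2.56], [-1.23, 4.37], [0.02, 3.11], [-2.88, 2.88]. Speed limits (rad/s): [2.39, 2.39, 3.01, 3.14, 3.14, 3.14].

## Interface

Orientations are given as [roll, pitch, yaw] about the fixed x, y, z axes, in that order (R = Rz(yaw) Ry(pitch) Rx(roll)).
In Python, from cell import manip, claw, solver, eyes, ticket gives the robot as it stands. Calls block until the motion is done:
- manip.move_to(position, orientation): joint-space move of the TCP to a pose.
- manip.move_l(position, rot=None, vel=0.15, force_limit=None): straight line of the TCP; rot=None keeps the orientation; vel is the mean speed in m/s. With force_limit (N) it stops when the force on the tool has changed by that much, and returns True; else False.
- manip.movej(angles): joint-space move.
- claw.move_gripper(opening, force=None): finger opening in m; force is the grip in N (None keeps the last); returns when the fingers have stopped.
- manip.dwell(seconds).
- solver.ik(position, orientation): joint angles nearest the present ones, or None.
- manip.observe(): the state.
- eyes.read_camera(name): name is "side" or "top"; returns a dict with "img" (420x560x3 uint8, blue, green, red), "z_map" (420x560 float32, m along the optical axis (not along the pixel's ray), 0 where there is no reading), "fov_y" (degrees; the focal length in pixels is half the picture's height over the tangent of half this angle, whatever the lens; pixels are square), "cx", "cy" (the principal point, pixels), "extrinsics" (4x4, takes a point from world to camera coordinates). Camera axes: x right, y down, z forward; pixel columns grow to the right and rows downward; lengths in m; the calibration is good to about 2 mm. A picture is of the moment at which its call begins.
A pose or a line that the arm cannot do raises manip.Unreachable and nothing moves.
- ticket.hand_in(): hands the job in, once; it reports no verdict.
The state is a dict: "time_s": time; "q": joint angles; "joint_vel": joint speeds; "tau": joint torques, N m; "position": TCP position; "eef_rot": TCP orientation; "wrist_force": force on the tool from outside, world axes, zero at the start; "moment": the same for the moment, N m; "width": finger opening in m.
Only numpy, scipy, OpenCV 4.12 (cv2) and the standard library are available. Lean on these libraries where they do the work, as an engineer would, in place of code of your own. Each camera call takes 0.05 s, during which the arm holds its last target. There are 200 camera calls.

## Working session

There is one attempt and no reset: what is moved stays moved. The work goes in short steps, each a Python script; the robot and the scene stay as the last script left them, time stands still between calls to the robot, and variables do not carry over. Pictures are saved under pics/ and viewed, about 8 in all and at most 12, crops included, and the job is handed in when it is done.

```bash
mkdir -p pics; ls; cat > h.py <<'E'
import numpy as np, cv2
from cell import manip, claw, solver, eyes, ticket
def cam(n):
    c=eyes.read_camera(n); im=c["img"]; f=im.shape[0]/2/np.tan(np.radians(c["fov_y"])/2)
    E=np.array(c["extrinsics"]); Ei=np.linalg.inv(E); z=c["z_map"]
    v,u=np.mgrid[:im.shape[0],:im.shape[1]]
    P=np.stack([(u-c["cx"])/f*z,(v-c["cy"])/f*z,z],-1)@Ei[:3,:3].T+Ei[:3,3]
    P[z<=0]=np.nan
    c.update(f=f,P=P,E=E,Ei=Ei); return c
def proj(c,p):
    q=c["E"][:3,:3]@np.array(p)+c["E"][:3,3]; return q[0]/q[2]*c["f"]+c["cx"],q[1]/q[2]*c["f"]+c["cy"]
def ray(c,u,v):
    d=c["Ei"][:3,:3]@np.array([(u-c["cx"])/c["f"],(v-c["cy"])/c["f"],1]); return c["Ei"][:3,3],d
E
python3 - <<'E'
from h import *
for n in("top","side"):
    c=cam(n); cv2.imwrite(f"pics/{n}0.png",c["img"]); np.save(f"{n}0.npy",c["P"]); print(n,c["f"],c["cx"],c["cy"],c["Ei"].round(3).tolist())
E
```

```text
pics
top 527.6868170899616 276.01877625041806 213.9251987116666 [[0.0, -0.999, 0.05, 0.493], [-1.0, 0.001, 0.017, 0.005], [-0.017, -0.05, -0.999, 1.119], [0.0, 0.0, 0.0, 1.0]]
side 458.70301530386416 280.5623698342045 215.3187471031516 [[0.936, 0.296, -0.192, 0.777], [0.353, -0.779, 0.518, -0.604], [0.004, -0.552, -0.834, 1.108], [0.0, 0.0, 0.0, 1.0]]
```

View pics/top0.png

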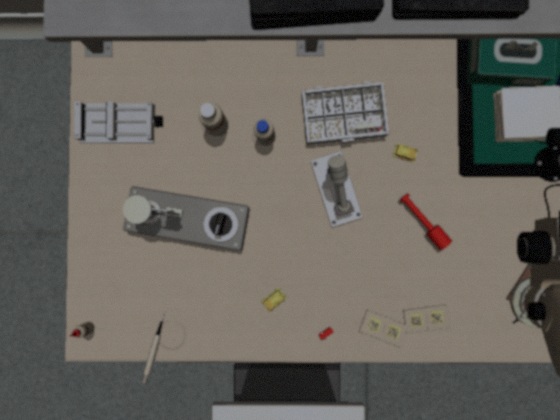

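View pics/side0.png

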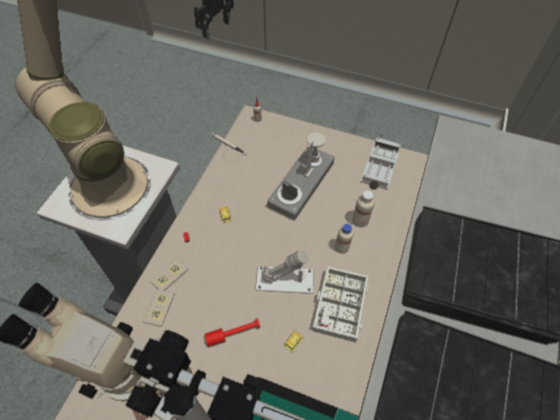

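The top view shows the standard in its cradle with the head at about (337,165) and the foot at (345,208). The gauge has its pan at (138,210) and knob at (220,223), and the red look-alike is at (425,220). In the side view the standard's head is at about (297,260), the pan at (316,140) and the knob at (289,192).

```bash
cat > meas.py <<'E'
from h import *
from scipy.optimize import least_squares
T=np.load("top0.npy"); S=np.load("side0.npy"); imT=cv2.imread("pics/top0.png")
def rect(P,zlo,zhi,box):
    x0,x1,y0,y1=box; m=(P[...,2]>zlo)&(P[...,2]<zhi)&(P[...,0]>x0)&(P[...,0]<x1)&(P[...,1]>y0)&(P[...,1]<y1)
    m=cv2.morphologyEx(m.astype(np.uint8),cv2.MORPH_OPEN,np.ones((2,2)))>0
    return P[m]
for n,P,(gu,gv),(su,sv) in (("top",T,(187,235),(337,165)),("side",S,(280,203),(297,260))):
    print(n,"gauge px",P[gv,gu].round(4),"head px",P[sv,su].round(4))
g=T[235,187]
for n,P in (("top",T),("side",S)):
    b=(g[0]-.12,g[0]+.15,g[1]-.16,g[1]+.16)
    q=rect(P,.03,.045,b); r=cv2.minAreaRect((q[:,:2]*1000).astype(np.float32)); print(n,"housing",r,len(q),np.median(q[:,2]))
    q=rect(P,.128,.142,b); c=cv2.minEnclosingCircle((q[:,:2]*1000).astype(np.float32)); print(n,"pan",c,len(q),np.median(q[:,2]), q.mean(0))
    q=rect(P,.066,.088,b); r=cv2.minAreaRect((q[:,:2]*1000).astype(np.float32)); print(n,"knobbar",r,len(q),q[:,2].max(),q.mean(0))
    h=T[165,337]; b=(h[0]-.13,h[0]+.08,h[1]-.07,h[1]+.07)
    q=rect(P,.003,.014,b); print(n,"plate",cv2.minAreaRect((q[:,:2]*1000).astype(np.float32)),len(q),np.median(q[:,2]))
h=T[165,337]
def fit(Ps,nm):
    q=np.vstack([P[(np.linalg.norm(P-h-[0,0,-.02],axis=-1)<.05)&(P[...,2]>.08)] for P in Ps])
    keep=np.ones(len(q),bool)
    def ax(p): return np.array([np.cos(p[3])*np.cos(p[2]),np.cos(p[3])*np.sin(p[2]),np.sin(p[3])])
    el=np.radians(50)
    def res(p,q):
        a=ax([0,0,p[2],el]); o=np.array([h[0],h[0]*0+p[1],p[0]]); d=q-o; return np.linalg.norm(d-np.outer(d@a,a),axis=1)-.017
    p=np.array([h[2]-.02,h[1],.15])
    for _ in range(4):
        r=least_squares(res,p,args=(q[keep],),loss="soft_l1",f_scale=.001); p=r.x; keep=abs(res(p,q))<.004
    a=ax([0,0,p[2],el]); o=np.array([h[0],p[1],p[0]]); t=(q[keep]-o)@a
    # cap face: points near axis outside shell, beyond top
    d=q-o; tt=d@a; rr=np.linalg.norm(d-np.outer(tt,a),axis=1)
    cap=tt[(rr<.012)&(tt>t.mean())]
    print(nm,len(q),keep.sum(),"rms",np.std(res(p,q)[keep]),"yaw",np.degrees(p[2]),"o",o,"t range",np.percentile(t,[1,5,95,99]),"cap",len(cap),np.median(cap) if len(cap) else None)
    tc=np.median(cap) if len(cap)>10 else np.percentile(t,99)
    print("  head_mid",(o+a*(tc-.0225)).round(4),"foot",(o+a*(tc-.135)).round(4))
fit([T],"T");fit([S],"S");fit([T,S],"TS")
E
python3 meas.py
```

```text
top gauge px [0.504  0.2062 0.039 ] head px [ 0.6327 -0.0913  0.1443]
side gauge px [0.5132 0.1008 0.0362] head px [ 0.6346 -0.1066  0.1375]
top housing ((nan, nan), (0.0, 0.0), 0.0) 4174 nan
top pan ((542.5245971679688, 273.2353820800781), 58.083824157714844) 671 nan [nan nan nan]
top knobbar ((544.8629760742188, 198.18862915039062), (142.413330078125, 44.03753662109375), 73.52262115478516) 184 nan [nan nan nan]
top plate ((608.1080322265625, -93.3418197631836), (179.45799255371094, 64.72684478759766), 25.146677017211914) 1372 nan
side housing ((579.5421752929688, 205.1387481689453), (282.84039306640625, 86.13534545898438), 63.120121002197266) 1595 nan
side pan ((547.774658203125, 318.939208984375), 105.87450408935547) 208 0.13262517807492868 [0.55554714 0.28732238 0.12254788]
side knobbar ((552.22216796875, 211.6260986328125), (178.0379638671875, 40.28059005737305), 74.01956176757812) 164 nan [nan nan nan]
side plate ((605.8948364257812, -105.9293441772461), (148.17547607421875, 68.42400360107422), 18.306385040283203) 919 nan
T 485 354 rms 0.001287360368304364 yaw 17.14115660806289 o [ 0.63266457 -0.09470223  0.12250183] t range [-0.02543073 -0.02401356  0.01832781  0.01902077] cap 86 0.01752590418980188
  head_mid [ 0.6296 -0.0956  0.1187] foot [ 0.5605 -0.117   0.0325]
S 318 224 rms 0.0015113213231243185 yaw 15.471299713908689 o [ 0.63266457 -0.09478256  0.12274666] t range [-0.02704877 -0.02394573  0.01792061  0.01950564] cap 52 0.017257874041688395
  head_mid [ 0.6294 -0.0957  0.1187] foot [ 0.5597 -0.115   0.0326]
TS 803 576 rms 0.0013678259281866135 yaw 16.33625746292557 o [ 0.63266457 -0.0947548   0.12259744] t range [-0.02610868 -0.02403839  0.0181785   0.01932815] cap 141 0.017450642731630092
  head_mid [ 0.6295 -0.0957  0.1187] foot [ 0.5602 -0.116   0.0325]
```

```bash
sed -i 's/np.ones((2,2))/np.ones((3,3))/; s/^fit(\[T\].*//' meas.py; cat >> meas.py <<'E'
from scipy.ndimage import label
g=T[235,187]
def comp(P,zlo,zhi,seed):
    m=(P[...,2]>zlo)&(P[...,2]<zhi)&(np.hypot(P[...,0]-seed[0],P[...,1]-seed[1])<seed[2]); l,n=label(m)
    k=np.argmax(np.bincount(l.ravel())[1:])+1; return P[l==k]
for n,P in (("top",T),("side",S)):
    q=comp(P,.03,.046,(.515,.19,.16)); print(n,"HOUS",cv2.minAreaRect((q[:,:2]*1000).astype(np.float32)),len(q),np.median(q[:,2]))
    q=comp(P,.127,.145,(.53,.27,.05)); print(n,"PAN",cv2.minEnclosingCircle((q[:,:2]*1000).astype(np.float32)),cv2.fitEllipse((q[:,:2]*1000).astype(np.float32)),len(q),np.median(q[:,2]))
    for lo,hi in((.046,.058),(.07,.09)):
        q=comp(P,lo,hi,(.51,.11,.05)); print(n,"KNOB",cv2.minAreaRect((q[:,:2]*1000).astype(np.float32)),len(q),np.median(q[:,2]),cv2.minEnclosingCircle((q[:,:2]*1000).astype(np.float32)))
a=cv2.resize(cv2.imread("pics/top0.png")[175:260,110:260],None,fx=5,fy=5,interpolation=2)
cv2.imwrite("pics/crop1.png",a)
E
python3 meas.py | grep -E "HOUS|PAN|KNOB"
```

```text
top HOUS ((540.2935180664062, 209.80255126953125), (249.76560974121094, 94.89524841308594), 80.29332733154297) 4299 0.03701230648456866
top PAN ((550.9971923828125, 275.11492919921875), 35.703914642333984) ((551.6732788085938, 280.610595703125), (41.01469039916992, 52.00782012939453), 176.30650329589844) 640 0.13291169121442148
top KNOB ((525.0942993164062, 121.44501495361328), (17.7695369720459, 43.804931640625), 76.30985260009766) 148 0.0508575846606798 ((527.1970825195312, 130.07737731933594), 21.902565002441406)
top KNOB ((527.6000366210938, 135.96124267578125), (14.579802513122559, 45.56852722167969), 75.48094940185547) 171 0.080115956031378 ((527.2864990234375, 134.75018310546875), 22.83177375793457)
side HOUS ((540.6417846679688, 207.9353790283203), (250.26052856445312, 96.2650375366211), 80.26478576660156) 1673 0.037049090687708786
side PAN ((551.712646484375, 269.1590270996094), 42.711238861083984) ((552.1807861328125, 273.7335205078125), (40.45524215698242, 67.95047760009766), 1.091986060142517) 206 0.13303527654841873
side KNOB ((529.9490966796875, 123.2074966430664), (46.07065963745117, 25.986024856567383), 6.998701095581055) 95 0.0510087498894809 ((528.8756713867188, 131.95091247558594), 23.129985809326172)
side KNOB ((528.4511108398438, 134.60302734375), (16.318269729614258, 45.140350341796875), 75.24089050292969) 89 0.07933231596081214 ((527.9906005859375, 132.855224609375), 22.675325393676758)
```

View pics/crop1.png

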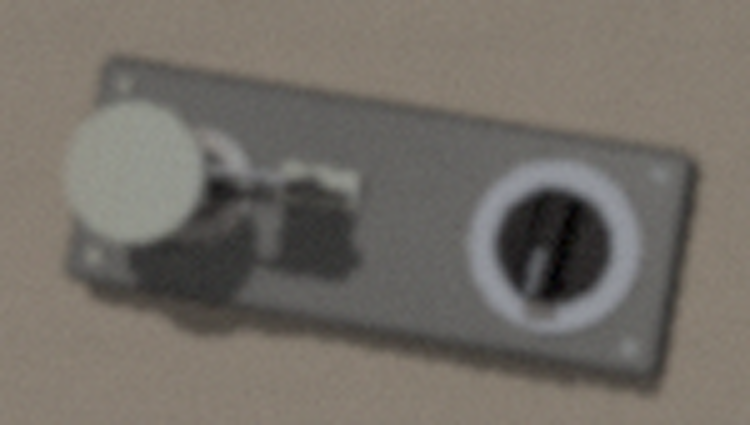

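```bash
cat >> h.py <<'E'
from scipy.spatial.transform import Rotation as Ro
HM=np.array([.6295,-.0957,.1187]); PSI=np.radians(16.4); GY=np.radians(-9.72)
gx=np.array([np.cos(GY),np.sin(GY),0]); gy=np.array([-np.sin(GY),np.cos(GY),0])
GC=np.array([.5405,.2089,0]); PAN=GC+.075*gy; KN=GC-.075*gy
def rpy(yaw,el,s=1):
    "tool z: elevation el (deg) below level towards heading yaw; jaws level"
    e=np.radians(el); c=np.array([np.cos(yaw),np.sin(yaw),0]); n=s*np.array([-np.sin(yaw),np.cos(yaw),0])
    z=np.cos(e)*c-np.array([0,0,np.sin(e)]); R=np.stack([n,np.cross(z,n),z],1)
    return Ro.from_matrix(R).as_euler("xyz"),z
E
python3 - <<'E'
from h import *
print(manip.observe()["time_s"],manip.observe()["wrist_force"],PAN,KN)
c=cam("top"); im=c["img"]; 
o,d=ray(c,137.,209.4); print("pan ray",o+d*(.135-o[2])/d[2])
# pan by bright mask
m=(np.abs(c["P"][...,2]-.134)<.008)&(np.hypot(c["P"][...,0]-.553,c["P"][...,1]-.283)<.05)
m=cv2.morphologyEx(m.astype(np.uint8),cv2.MORPH_OPEN,np.ones((9,9)));v,u=np.nonzero(m); print("px",u.min(),u.max(),v.min(),v.max())
o,d=ray(c,(u.min()+u.max())/2,(v.min()+v.max())/2); print("pan ray2",o+d*(.135-o[2])/d[2])
for s in(1,-1):
  for dl in(0,10,20):
    r,z=rpy(PSI,90+dl,s); out=[]
    for h in(0,.1,.2): out.append(solver.ik(list(HM-.054*z+[0,0,h]),list(r)))
    for phi in(0,27):
      r,z=rpy(np.radians(phi),50+dl,s)
      for h in(.2,.27): out.append(solver.ik(list(PAN+[0,0,h]-.054*z),list(r)))
    print(s,dl,[None if q is None else np.round(q,2).tolist() for q in out])
E
```

```text
0.1 [-0.1227728  -0.60289329  0.2084113 ] [0.55316251 0.28282334 0.        ] [0.52783749 0.13497666 0.        ]
pan ray [0.551028   0.28282741 0.135     ]
px 124 150 197 222
pan ray2 [0.55084003 0.2828249  0.135     ]
1 0 [[-0.33, 0.67, 1.29, 0.0, 1.18, -2.19], [-0.33, 0.59, 1.17, 0.0, 1.39, -2.19], [-0.33, 0.54, 0.98, 0.0, 1.61, -2.19], [0.37, 0.35, 1.74, -0.57, 0.45, -0.75], [0.37, 0.27, 1.65, -0.43, 0.6, -0.92], [0.22, 0.31, 1.8, 0.44, 0.38, -2.17], [0.22, 0.22, 1.71, 0.31, 0.55, -2.03]]
1 10 [[-0.3, 0.76, 1.15, -0.1, 1.38, -2.13], [-0.3, 0.68, 1.03, -0.1, 1.58, -2.15], [-0.3, 0.65, 0.82, -0.1, 1.81, -2.17], [0.35, 0.38, 1.63, -0.29, 0.66, -1.04], [0.35, 0.31, 1.54, -0.24, 0.82, -1.1], [0.24, 0.35, 1.68, 0.2, 0.62, -1.94], [0.24, 0.27, 1.58, 0.16, 0.78, -1.89]]
1 20 [[-0.27, 0.85, 1.0, -0.18, 1.59, -2.1], [-0.27, 0.78, 0.88, -0.18, 1.78, -2.14], [-0.27, 0.76, 0.66, -0.2, 2.02, -2.18], [0.33, 0.42, 1.51, -0.14, 0.88, -1.17], [0.33, 0.37, 1.41, -0.13, 1.04, -1.2], [0.26, 0.4, 1.54, 0.1, 0.85, -1.84], [0.26, 0.34, 1.44, 0.09, 1.02, -1.82]]
-1 0 [[-0.33, 0.67, 1.29, -0.0, 1.18, 0.95], [-0.33, 0.59, 1.17, -0.0, 1.39, 0.95], [-0.33, 0.54, 0.98, -0.0, 1.61, 0.95], [0.37, 0.35, 1.74, -0.57, 0.45, 2.39], [0.37, 0.27, 1.65, -0.43, 0.6, 2.22], [0.22, 0.31, 1.8, 0.44, 0.38, 0.97], [0.22, 0.22, 1.71, 0.31, 0.55, 1.11]]
-1 10 [[-0.3, 0.76, 1.15, -0.1, 1.38, 1.01], [-0.3, 0.68, 1.03, -0.1, 1.58, 0.99], [-0.3, 0.65, 0.82, -0.1, 1.81, 0.97], [0.35, 0.38, 1.63, -0.29, 0.66, 2.11], [0.35, 0.31, 1.54, -0.24, 0.82, 2.04], [0.24, 0.35, 1.68, 0.2, 0.62, 1.2], [0.24, 0.27, 1.58, 0.16, 0.78, 1.25]]
-1 20 [[-0.27, 0.85, 1.0, -0.18, 1.59, 1.04], [-0.27, 0.78, 0.88, -0.18, 1.78, 1.01], [-0.27, 0.76, 0.66, -0.2, 2.02, 0.96], [0.33, 0.42, 1.51, -0.14, 0.88, 1.97], [0.33, 0.37, 1.41, -0.13, 1.04, 1.94], [0.26, 0.4, 1.54, 0.1, 0.85, 1.3], [0.26, 0.34, 1.44, 0.09, 1.02, 1.32]]
```

```bash
cat >> h.py <<'E'
PAN=np.array([.552,.2828,0])
def F(n=5):
    a=[]
    for _ in range(n): manip.dwell(.04); a.append(manip.observe()["wrist_force"])
    return np.mean(a,0).round(2),np.std(a,0).round(2)
def T(s=""):
    o=manip.observe(); print(s,round(o["time_s"],2),"w",round(o["width"],4),"p",np.round(o["position"],4))
E
python3 - <<'E'
from h import *
r,z=rpy(PSI,110,-1); p=HM-.054*z
manip.move_to(list(p-.12*z+[0,0,.03]),list(r)); T("pre")
claw.move_gripper(.07,60)
manip.move_l(list(p-.03*z),vel=.25); manip.move_l(list(p),vel=.1,force_limit=8); T("at"); print(F())
claw.move_gripper(0,60); T("grip"); print(F(3))
print(manip.move_l(list(p+[0,0,.05]),vel=.1)); T("lift"); print(F())
c=cam("side"); cv2.imwrite("pics/lift.png",cv2.resize(c["img"][150:330,200:440],None,fx=3,fy=3))
E
```

```text
pre 2.91 w 0.0855 p [ 0.6866 -0.0779  0.3125]
at 4.29 w 0.0698 p [ 0.6477 -0.0905  0.1706]
(array([-0.14, -0.  , -0.22]), array([0.41, 0.35, 0.41]))
grip 4.92 w 0.0325 p [ 0.6473 -0.0903  0.1698]
(array([-0.84,  1.8 ,  4.14]), array([0.58, 0.21, 0.33]))
False
lift 5.69 w 0.0326 p [ 0.647  -0.0905  0.2187]
(array([ 0.08, -0.06, -2.92]), array([0.8 , 0.36, 0.6 ]))
```

View pics/lift.png

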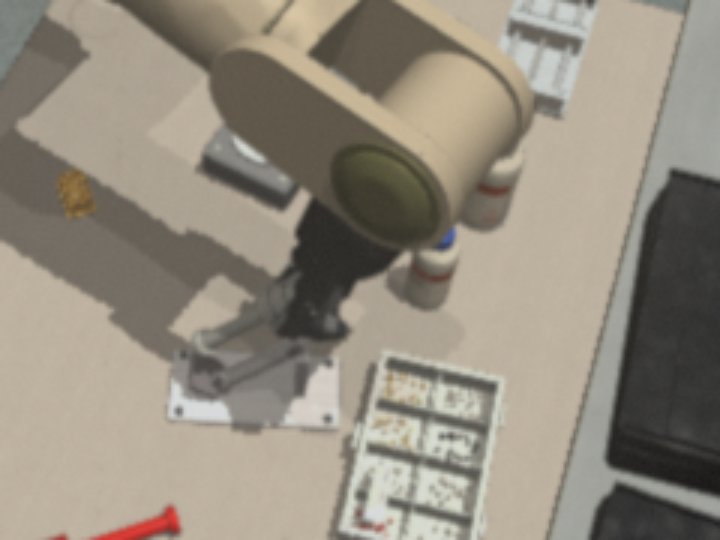

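The standard is gripped and lifted clear, with the foot at about (205,340) in the crop. The wrist force says it weighs about 2.8 N. Next I carry it over the pan and check its tilt.

```bash
cat > tilt.py <<'E'
from h import *
def stem(c,foot,axis_len=(.012,.085),R=.03):
    P=c["P"]; m=(np.hypot(P[...,0]-foot[0],P[...,1]-foot[1])<R)&(P[...,2]>foot[2]+axis_len[0])&(P[...,2]<foot[2]+axis_len[1])
    return P[m]
def fit(q,foot,r=.007):
    def res(p):
        a=np.array([p[2],p[3],1]);a/=np.linalg.norm(a);d=q-np.array([p[0],p[1],foot[2]]);return np.linalg.norm(d-np.outer(d@a,a),axis=1)-r
    from scipy.optimize import least_squares
    s=least_squares(res,[foot[0],foot[1],0,0],loss="soft_l1",f_scale=.001); return s.x,np.median(abs(s.fun))
E
python3 - <<'E'
from tilt import *
o=manip.observe(); p=np.array(o["position"]); 
manip.move_l(list(p+[0,0,.11]),vel=.2); T()
r,z=rpy(np.radians(20),70,-1); hz=.137+.1125+.03
manip.move_to(list(PAN+[0,0,hz]-.054*z),list(r)); T(); manip.dwell(.6); print(F(20))
c=cam("side"); foot=PAN+[0,0,hz-.1125]
q=stem(c,foot); print(len(q)); 
if len(q)>20:
    x,e=fit(q,foot); print("foot",x[:2],"tilt deg",np.degrees(x[2:]),e)
u,v=map(int,proj(c,foot+[0,0,.05])); print(u,v,[proj(c,foot),proj(c,foot+[0,0,.1125])])
cv2.imwrite("pics/over.png",cv2.resize(c["img"][max(0,v-50):v+60,u-70:u+70],None,fx=5,fy=5,interpolation=2))
E
```

```text
6.65 w 0.0325 p [ 0.647  -0.0904  0.3273]
 8.09 w 0.0328 p [0.5352 0.2758 0.3299]
(array([ 0.05, -0.04, -2.43]), array([0.45, 0.59, 0.4 ]))
92
foot [0.55177679 0.28069637] tilt deg [-0.08446499  0.57505081] 0.0008305001100627051
317 117 [(np.float64(315.99670360384425), np.float64(130.5958297249411)), (np.float64(318.93965613791426), np.float64(100.05446748566621))]
```

View pics/over.png

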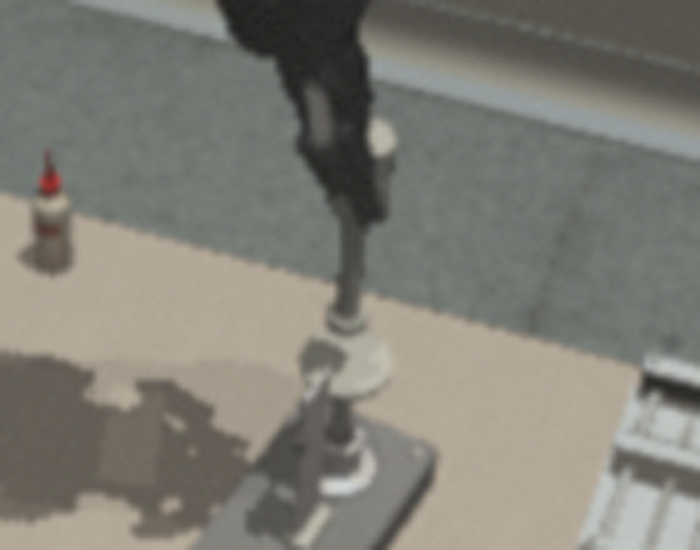

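The standard hangs upright to within 0.6° and over the pan centre, with the foot at about (347,322) and the pan at (345,355) in the crop. Next I lower it onto the spring, watching the force.

```bash
python3 - <<'E'
from h import *
p0=np.array(manip.observe()["position"]); fz0=.137+.03-.0003
def to(fz,v):
    manip.move_l([p0[0],p0[1]+.001,p0[2]+fz-fz0],vel=v); manip.dwell(.3); f=F(15); print("foot",round(manip.observe()["position"][2]-p0[2]+fz0,4),f[0],f[1]); return f[0][2]
to(.140,.06)
for z in(.130,.124,.120): to(z,.02)
T()
E
```

```text
foot 0.14 [-0.22 -0.   -2.73] [0.51 0.28 0.42]
foot 0.13 [-0.04 -0.15 -2.02] [0.44 0.3  0.53]
foot 0.124 [-0.12 -0.01 -1.24] [0.23 0.64 0.56]
foot 0.12 [-0.1   0.   -0.91] [0.46 0.45 0.47]
 15.32 w 0.0328 p [0.5347 0.2775 0.2836]
```

```bash
python3 - <<'E'
from h import *
p=np.array(manip.observe()["position"])
manip.move_l(list(p-[0,0,.0057]),vel=.015); manip.dwell(.4); f=F(30); print(f); T()
d=np.clip(f[0][2]/130,-.002,.002)
if abs(d)>.0006: manip.move_l(list(p-[0,0,.0057]+[0,0,d]),vel=.01); manip.dwell(.3); print(d,F(15))
claw.move_gripper(.037,20); manip.dwell(.3); print(F(10)); T()
claw.move_gripper(.06); T()
c=cam("side"); u,v=map(int,proj(c,PAN+[0,0,.16]))
cv2.imwrite("pics/rel.png",cv2.resize(c["img"][max(0,v-50):v+60,u-70:u+70],None,fx=5,fy=5,interpolation=2))
E
```

```text
(array([0.02, 0.07, 0.27]), array([0.53, 0.54, 0.51]))
 17.49 w 0.0328 p [0.5347 0.2775 0.2779]
0.002 (array([ 0.26,  0.16, -0.44]), array([0.54, 0.56, 0.62]))
(array([0.11, 0.17, 0.01]), array([0.38, 0.51, 0.51]))
 19.71 w 0.0371 p [0.5347 0.2775 0.2798]
 20.06 w 0.0601 p [0.5347 0.2775 0.2799]
```

View pics/rel.png

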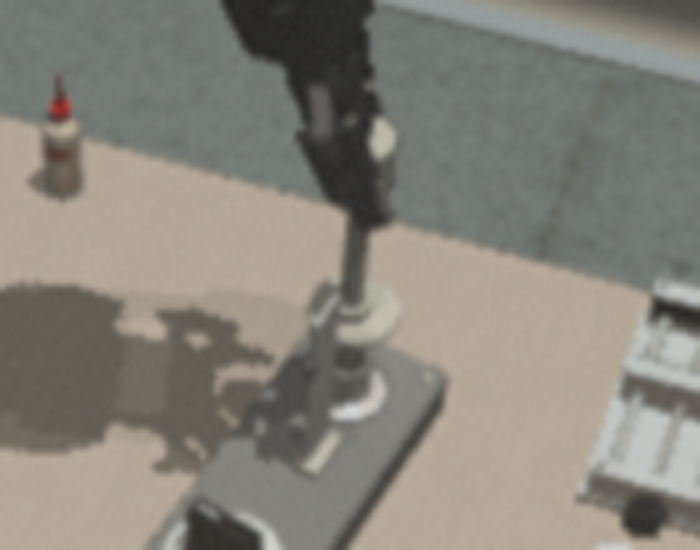

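The standard stands alone between the open jaws. Its foot is centred on the pan, at about (352,305) in the crop. Next: back off, measure the sunk pan, and check reach for the knob.

```bash
cat > pan.py <<'E'
from tilt import *
def panz(cs,z0):
    out={}
    for n,c in cs.items():
        P=c["P"]; d=np.hypot(P[...,0]-PAN[0],P[...,1]-PAN[1])
        m=(d<.030)&(d>.013)&(abs(P[...,2]-z0)<.006); q=P[m]
        h=(d<.012)&(abs(P[...,2]-z0-.135)<.008)
        x=(P[...,0]-GC[0])*gx[0]+(P[...,1]-GC[1])*gx[1]; y=(P[...,0]-GC[0])*gy[0]+(P[...,1]-GC[1])*gy[1]
        ho=(abs(x)<.04)&(abs(y)<.02)&(abs(P[...,2]-.038)<.004)
        out[n]=dict(pan=np.median(q[:,2]).round(5),npan=len(q),head=np.median(P[h][:,2]).round(5) if h.any() else None,nh=int(h.sum()),hous=np.median(P[ho][:,2]).round(5),nho=int(ho.sum()))
    return out
E
python3 - <<'E'
from pan import *
for n in("top","side"): print("initial",panz({n:dict(P=np.load(n+"0.npy"))},.134))
r,z=rpy(np.radians(20),70,-1); p=np.array(manip.observe()["position"])
manip.move_l(list(p-.03*z),vel=.08); manip.move_l(list(p-.12*z),vel=.25)
yb=np.radians(-14.5); K=KN+[0,0,.075]
r,z=rpy(yb,90,1); print(r)
for s in(1,-1):
  for y in(yb,yb-1.4):
    r,z=rpy(y,90,s); print(s,y,np.round(solver.ik(list(K-.054*z),list(r)),3))
manip.move_to([.42,.05,.30],list(rpy(yb,90,-1)[0])); T()
cs={n:cam(n) for n in("top","side")}
for z0 in(.1145,): print(panz(cs,z0))
foot=PAN+[0,0,.1155]; q=np.vstack([stem(c,foot) for c in cs.values()]); x,e=fit(q,foot); print("foot",x[:2],"tilt",np.degrees(x[2:]),e,len(q))
E
```

```text
initial {'top': {'pan': np.float64(0.1329), 'npan': 493, 'head': None, 'nh': 0, 'hous': np.float64(0.03699), 'nho': 642}}
initial {'side': {'pan': np.float64(0.13283), 'npan': 155, 'head': None, 'nh': 0, 'hous': np.float64(0.03717), 'nho': 246}}
[3.14159265 0.         1.31772359]
1 -0.2530727415391778 [ 0.035  0.555  1.635 -0.     0.951 -1.282]
1 -1.6530727415391777 [ 0.035  0.555  1.635 -0.     0.951  0.118]
-1 -0.2530727415391778 [ 0.035  0.555  1.635 -0.     0.951  1.859]Traceback (most recent call last):
  File "<stdin>", line 9, in <module>
    return _wrapfunc(a, 'round', decimals=decimals, out=out)
    return _wrapit(obj, method, *args, **kwds)
    result = getattr(arr, method)(*args, **kwds)
TypeError: unsupported operand type(s) for *: 'NoneType' and 'float'
```

```bash
python3 - <<'E'
from pan import *
yb=np.radians(-14.5)
manip.move_to([.42,.05,.30],list(rpy(yb,90,1)[0])); T()
for _ in range(2):
    cs={n:cam(n) for n in("top","side")}; print(panz(cs,.1140))
foot=PAN+[0,0,.1155]; q=np.vstack([stem(c,foot) for c in cs.values()]); x,e=fit(q,foot); print("foot",x[:2],"tilt",np.degrees(x[2:]),e,len(q))
for n in cs: 
    c=cs[n]; u,v=map(int,proj(c,PAN+[0,0,.14])); cv2.imwrite(f"pics/st_{n}.png",cv2.resize(c["img"][max(0,v-45):v+45,max(0,u-40):u+50],None,fx=5,fy=5,interpolation=2))
a=cv2.imread("pics/st_top.png");b=cv2.imread("pics/st_side.png");h=min(len(a),len(b));cv2.imwrite("pics/st.png",cv2.resize(np.hstack([a[:h],b[:h]]),None,fx=.85,fy=.85))
E
```

```text
23.65 w 0.0598 p [0.4201 0.0501 0.2999]
{'top': {'pan': np.float64(0.11386), 'npan': 354, 'head': np.float64(0.24868), 'nh': 166, 'hous': np.float64(0.03699), 'nho': 659}, 'side': {'pan': np.float64(0.11377), 'npan': 123, 'head': np.float64(0.24904), 'nh': 43, 'hous': np.float64(0.03691), 'nho': 260}}
{'top': {'pan': np.float64(0.11391), 'npan': 356, 'head': np.float64(0.24877), 'nh': 163, 'hous': np.float64(0.03692), 'nho': 653}, 'side': {'pan': np.float64(0.11384), 'npan': 120, 'head': np.float64(0.24889), 'nh': 45, 'hous': np.float64(0.03691), 'nho': 252}}
foot [0.5511805  0.28253743] tilt [ 0.16268048 -0.35252271] 0.0005691713460387812 127
```

View pics/st.png

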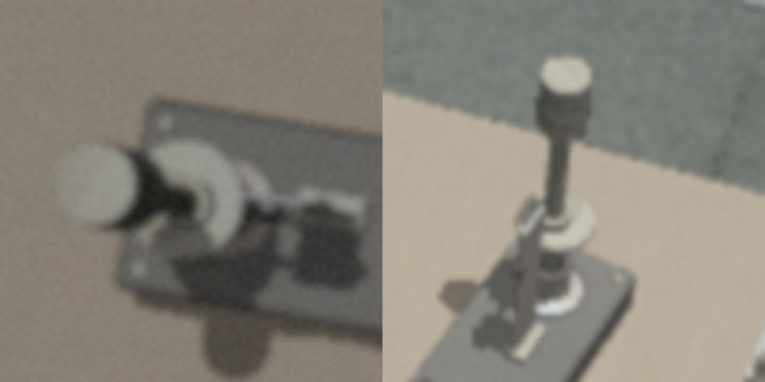

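The standard stands upright and centred. The pan has sunk 19.0 mm and needs about 18 mm of lift, or roughly 1.28 rad. Next I turn the knob.

```bash
python3 - <<'E'
from pan import *
yb=np.radians(-14.5); r,z=rpy(yb,90,1); K=KN+[0,0,.075-.054*z[2]]
manip.move_to(list(K+[0,0,.09]),list(r)); 
print(manip.move_l(list(K),vel=.12,force_limit=10)); T("at")
claw.move_gripper(0,60); T("grip")
q=np.array(manip.observe()["q"]); print(q.round(3),F(3)[0])
N=12; D=1.27
for i in range(N):
    q2=q.copy(); q2[5]+=D*(i+1)/N; manip.movej(list(q2))
manip.dwell(.3); T("turned"); print(manip.observe()["q"][5]-q[5],F(3)[0])
manip.dwell(1)
cs={n:cam(n) for n in("top","side")}; print(panz(cs,.131))
for n,c in cs.items():
    P=c["P"]; m=(abs(P[...,0]-.46)<.03)&(abs(P[...,1]-.3)<.05)&(abs(P[...,2])<.006); print(n,"bench",np.median(P[m][:,2]),m.sum())
    P=c["P"]; x=(P-GC)@gx; y=(P-GC)@gy; m=(abs(y-.025)<.012)&(abs(x)<.03)&(P[...,2]>.145); print("plate top",np.percentile(P[m][:,2],[50,90]) if m.any() else None,m.sum())
T()
E
```

```text
False
at 25.43 w 0.0603 p [0.5282 0.1349 0.1299]
grip 25.92 w 0.0128 p [0.5282 0.136  0.1297]
[ 0.037  0.554  1.634  0.002  0.951 -1.282] [0.65 7.27 2.75]
turned 29.34 w 0.013 p [0.5271 0.1354 0.1297]
1.2634392512303165 [-8.76 -7.61  7.09]
{'top': {'pan': np.float64(0.13145), 'npan': 376, 'head': np.float64(0.26665), 'nh': 172, 'hous': np.float64(nan), 'nho': 0}, 'side': {'pan': np.float64(0.13123), 'npan': 126, 'head': np.float64(0.26697), 'nh': 46, 'hous': np.float64(0.03724), 'nho': 52}}
top bench -0.0011465385128335281 695
plate top None 0
side bench -0.0035311785541967122 3
plate top [0.15841233 0.16406597] 25
 30.57 w 0.013 p [0.5271 0.1354 0.1297]
  return _methods._mean(a, axis=axis, dtype=dtype,
  ret = ret.dtype.type(ret / rcount)
```

```bash
python3 - <<'E'
from pan import *
q=np.array(manip.observe()["q"]); q[5]+=.03; manip.movej(list(q)); manip.dwell(.2)
claw.move_gripper(.05); p=np.array(manip.observe()["position"])
manip.move_l(list(p+[0,0,.1]),vel=.2); manip.move_to([.42,.05,.30],list(rpy(np.radians(-14.5),90,1)[0])); manip.dwell(1)
A=[]
for _ in range(6):
    cs={n:cam(n) for n in("top","side")}; o=panz(cs,.1315); A.append([o["top"]["pan"],o["side"]["pan"],o["top"]["head"],o["side"]["head"],o["top"]["hous"],o["side"]["hous"]])
print(np.mean(A,0).round(5),np.std(A,0).round(5)); T()
foot=PAN+[0,0,.1325]; qq=np.vstack([stem(c,foot) for c in cs.values()]); x,e=fit(qq,foot); print("foot",x[:2],"tilt",np.degrees(x[2:]),e,len(qq))
for n in cs:
    c=cs[n]; u,v=map(int,proj(c,GC+.03*gy+[0,0,.12])); cv2.imwrite(f"pics/en_{n}.png",cv2.resize(c["img"][max(0,v-50):v+50,u-50:u+50],None,fx=4,fy=4,interpolation=2))
cv2.imwrite("pics/en.png",np.hstack([cv2.imread("pics/en_top.png"),cv2.imread("pics/en_side.png")]))
E
```

```text
[0.13188 0.13191 0.267   0.26743 0.03694 0.03717] [8.0e-05 3.0e-04 1.2e-04 2.6e-04 9.0e-05 1.4e-04]
 35.04 w 0.0502 p [0.42 0.05 0.3 ]
foot [0.55113114 0.28261136] tilt [ 0.46501155 -0.58000015] 0.00045056128438435324 140
```

View pics/en.png

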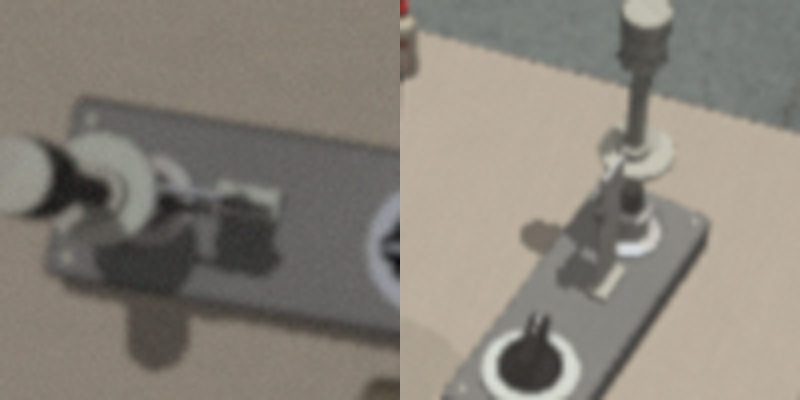

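The standard stands upright on the pan and the robot is clear of everything. The pan reads 131.9 mm, and the cameras read about 1.05 mm low, so it is really at about 132.9 mm against a target of 133 mm. Handing in.

```bash
python3 -c "
from h import *
T(); print(ticket.hand_in())"
```

```text
35.04 w 0.0502 p [0.42 0.05 0.3 ]
the job is handed in; nothing more can be done
None
```

The standard is standing by itself in the middle of the pan, with the pointer level with the set mark as closely as the cameras can measure. I handed the job in at 35.0 s with the arm clear.

- **Placing:** I lifted the standard out of the cradle by its head (about 2.7 N) and lowered it in slow steps. I let go when the wrist force was back near zero, after a 2 mm correction upward. That force reading was noisy: just before release it was +0.3 N, then −0.4 N after the correction. A small residual load is possible, equal to about 2–3 mm of pan travel. Afterwards the pan had sunk 19.0 mm.
- **Knob:** I turned it clockwise about 1.29 rad in small steps, then released it and moved away.
- **Pointer height:** The pan's top came out at about 132.9 mm from the pan itself and 133.3 mm from the head; the target is 133 mm. Both include a 1.05 mm correction, because the cameras read the bench and the housing low by about that much.
- **Standard:** Its foot is within about 1 mm of the pan's centre and its lean is under 0.8°.
- **Not checked:** Neither camera could see the face of the scale plate, so I judged the pointer by pan height rather than by seeing it against the mark. I did not touch the bottles, gold packages or red look-alike, but I did not re-measure them afterwards.

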